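# Drive the stuck guide block out of its hub with the ejector rod

## Robot

A 6-joint arm with a two-finger parallel gripper is mounted at the origin on a cart in front of the work surface, level with it; the furniture and walls round the work are solid. World frame = base frame: x ahead of the robot, y to its left, z up, the work surface at z = 0. Lengths are in m, angles in rad, forces in N, time in s.
With the tool pointing down it reaches from about 0.275 to 0.975 m from the base axis. Payload 8.4 kg.
Tool frame: the origin (TCP) lies at the very end of the fingers, on their centre line; the grasp point (between the pads) lies behind it (bot.grasp_offset is the z of the grasp point in the tool frame, in m); z points along the fingers, y is the direction in which the jaws open and shut (so a half turn about z gives the same grasp; the last joint's range is limited). The gripper opens to 92 mm and grips with 3 to 60 N. Pads are 20 mm wide; open, the fingers measure 128 mm over their backs; the gripper's body (75 mm by 189 mm) begins 69 mm behind the grasp point.
Start: joints at [1.176, 0.353, 1.633, -0, 1.155, -0.002], TCP at [0.239, 0.577, 0.215] pointing down, gripper open.
Joint ranges: [-2.63, 2.63], [-0.92, 2.1], [0.06, 2.66], [-1.3, 4.44], [0, 2.69], [-3.02, 3.02]. Speed limits (rad/s): [2.22, 2.22, 2.79, 3.14, 3.14, 3.14].

## Interface

Orientations are given as a unit quaternion [w, x, y, z].
In Python, from rig import bot gives the robot as it stands.
- The arm moves only by the tool send_rows, never from a script. Its argument "rows" is a list that holds one entry, the list of rows, each a list of 4 numbers: the shift along the tool's x, y, z in cm, then the turn about the tool's z in rad. A call has 1 to 8 rows; each row shifts and turns the commanded pose from where the row before left it, along the tool's axes as they then stand; what a row does not reach is not made up. A row lasts 1/8 s, in which the tool goes at most 62.5 mm and 10.7 degrees, less where a joint would pass 70% of its speed; a pose out of reach is approached as far as the arm can. A call is refused whole if a number of a shift passes 6.25 or a number of a turn 0.188, either way. A call with a gripper value outside its range is refused whole. "claw" is the finger opening in cm, from 0 to 9.19, set as the call begins (left out, the last holds). The fingers move at their own pace and stop on an object; "squeeze" is the grip in N (left out, the last holds). Time passes only in rows, so rows that do not move let the fingers close. It gives the time, the measured TCP pose, the force and the opening at its end, in the units of the state.
- bot.get_obs(): the state, without advancing time (a new reading comes with each control period).
- bot.get_image(name): name is "scene" or "top" or "wrist"; returns a dict with "frame" (480x640x3 uint8, red, green, blue), "camera_matrix" (3x3 intrinsics, pixels), "k1" (the pictures are not rectified: a ray, as slopes to the right and down, at radius r is drawn at 1 + k1 r^2 times it, then the intrinsics apply), "rvec" (rotation vector, rad) and "tvec" (3), from world to camera coordinates, as OpenCV has them; the wrist camera has in their place "mount" (4x4, takes a point from camera to tool coordinates, whose origin is the TCP and whose axes are the flange's). Camera axes: x right, y down, z forward; pixel columns grow to the right and rows downward; lengths in m; the calibration is good to about 2 mm. A picture is of the moment at which its call begins: read the wrist's pose just before it. There is no depth.
- bot.sign_off(): hands the job in, once; it reports no verdict.
Trained networks look in the newest picture that a camera, given by its name, has taken for a name from the list of things; names that differ only in an ending like _2 or _b are one class to them, and where a whole thing is asked for, a point or a joint stands for the part that bears it (a point fixed in the world has none). Each returns a list of dicts, best first, with "conf" (0 to 1); they miss things now and then, are a little off and sometimes report something else, mostly with a low value. They report only what shows in the picture. A call takes as long as a camera call. They do not tell look-alikes from the thing itself.
- bot.spot_in(camera, target): "bbox" ([left, top, right, bottom] in pixels, round what is visible of it).
- bot.mark_of(camera, target): "pixel" ([column, row] in pixels: a listed point, or the origin of a listed thing).
The state is a dict: "clock": time; "joint_pos": joint angles; "joint_velocities": joint speeds; "joint_torque": joint torques, N m; "ee_pos": TCP position; "tool_rot": TCP orientation; "wrist_force": force on the tool from outside, world axes, zero at the start; "torque": the same for the moment, N m; "opening": finger opening in m.
Only numpy, scipy, OpenCV 4.12 (cv2) and the standard library are available. Lean on these libraries where they do the work, as an engineer would, in place of code of your own. Each camera call takes 0.05 s, during which the arm holds its last target. There are 200 camera calls.

## Task

Take the ejector rod from its wooden holder and push it down through the hole in the top of the metal stand, driving the stuck white block out of the hub until you feel it land on the sprung pad hidden below; seat it there with a light press only, because a hard press cracks it. Then draw the rod out and stand it back in its holder, leaving the other things on the table alone.

Things in the scene. Friction and masses are not known exactly. Their poses are not given: they have to be found in the camera images.
- stand: Fixed metal tower, 60 x 70 mm on top, 125 mm high: aluminium hub above z = 78 mm, grey receiver with a 9 mm sight slot at -x below. Origin on the table under the bore axis, z up. A vertical 28 x 26 mm bore runs from z = 115 mm to the foot; sprung strips at +y and -y hold the block by friction, unknown beforehand (about 5 to 15 N), even all the way down.
- hub_mouth (a point): Centre of the round rod hole at the upper surface of the stand's top plate, 125 mm above the table. The hole is about 19 mm across with a 3 mm chamfer and goes straight down through the 10 mm thick plate into the bore.
- foot: Steel foot plate under the stand, 100 x 90 x 10 mm, same origin. It carries a rubber landing pad, hidden in the bore; the pad's top was left anywhere from 22 to 46 mm above the table and its height is not reported. The pad is sprung: it gives about 0.5 mm per newton, over 10 mm.
- block: White plastic guide block, 26 x 26 x 25 mm high, stuck in the hub close under the top plate. Origin at its underside centre, z up; underside at first 82 to 89 mm above the table. It cracks if pressed on the pad with over 14 N; 3 to 9 N beyond the sliding friction seat it well. Out of the hub: underside below 53 mm (top below 78 mm).
- rod: Ejector rod, 145 mm long, 120 g, standing upright: round steel shank 16 mm across and 100 mm long, then a round black grip 24 mm across and 45 mm long at the upper end. Origin at the centre of the shank's lower end, z along the rod towards the grip. Standing in the holder, its lower end is 8 mm above the table.
- holder: Wooden holder fixed to the table, 70 x 70 x 50 mm high, with one vertical round hole about 20 mm across and 42 mm deep (floor 8 mm above the table, 3 mm chamfer) in the middle of its top. Origin on the table under the hole's axis.
- tape: Roll of brown tape lying flat, 73 mm across, 48 mm high; not part of the job. Origin at its underside centre.
- capwrench: White plastic ring wrench, 164 mm long, lying flat; not part of the job. Origin at its underside centre.
- timer: Kitchen-type timer, white base and red knob, 63 mm across, 42 mm high; not part of the job. Origin at its underside centre.
- loosecap: Black bottle cap, 33 mm across, 26 mm high; not part of the job. Origin at its underside centre.
There are look-alikes about, which are no part of the job. Of the things shaped like the rod, the steel one is meant.

How it is judged:
On the way:
1. the rod has driven the block out of the hub and presses it onto the sprung pad with at least 2 N (z of block in the frame of stand below 0.053 m and contact force between block and foot above 2 N and contact force between rod and block above 2 N), for 0.1 s.
At the end, for the whole second after the job is handed in: Block in the receiver below the hub (underside under 53 mm, within 6 mm of the bore axis) after the rod pressed it on the pad with 2 to 14 N; rod upright (0.15 rad) at the bottom of the holder's hole (5 mm in height, 6 mm sideways), released, all at rest (z of block in the frame of stand below 0.053 m and horizontal distance between block and stand below 0.006 m and horizontal distance between rod and holder below 0.006 m and z of rod in the frame of holder below 0.013 m and angle between rod's own z axis and vertical below 0.15 rad and linear speed of each of rod, block below 0.02 m/s); the robot touches nothing.
It fails at once if the block is pressed on the landing pad with more than 14 N (contact force between block and foot above 14 N).
It fails at once if a bystander (tape roll, wrench, timer or cap) is moved more than 30 mm (distance of any of tape, capwrench, timer, loosecap from where it was at the start of the episode above 0.03 m).
It also fails if it takes over 70 s, if anything falls off the work surface, if the arm or the gripper's body presses on something with over 40 N, if the wrist force passes 120 N, or if a joint passes its speed limit or range.

## Working session

There is one attempt and no reset: what is moved stays moved. The work goes in short steps, Python scripts to look and compute and a tool call to move; the robot and the scene stay as the last step left them, time stands still between calls to the robot, and variables do not carry over. Pictures are saved under pics/ and viewed, about 8 in all and at most 12, crops included, and the job is handed in when it is done.

Besides the shell and the picture viewer there is one more tool, called after "Emit:" as name([rows], argument=value, ...), one row to a line, values as JSON. send_rows: Moves the arm, as the interface text tells. Its arguments: {"type":"object","properties":{"rows":{"type":"array"},"claw":{"type":"number"},"squeeze":{"type":"number"}},"required":["rows"]}

```bash
ls; mkdir -p pics
cat > h.py <<'E'
import numpy as np, cv2
from scipy.spatial.transform import Rotation as R
from rig import bot
def cam(name):
    o=bot.get_obs(); im=bot.get_image(name); K=np.array(im["camera_matrix"]); k1=im["k1"]
    if "rvec" in im:
        Rc=R.from_rotvec(np.ravel(im["rvec"])).as_matrix(); t=np.ravel(im["tvec"]); C=-Rc.T@t; Rw=Rc.T
    else:
        M=np.array(im["mount"]); q=o["tool_rot"]; Rt=R.from_quat([q[1],q[2],q[3],q[0]]).as_matrix()
        Rw=Rt@M[:3,:3]; C=Rt@M[:3,3]+np.array(o["ee_pos"])
    return dict(f=im["frame"],K=K,k1=k1,R=Rw,C=C)
def ray(c,p):
    n=cv2.undistortPoints(np.array([[p]],float),c["K"],np.array([c["k1"],0,0,0.]))[0,0]
    d=c["R"]@np.array([n[0],n[1],1]); return c["C"],d/np.linalg.norm(d)
def atz(c,p,z):
    C,d=ray(c,p); return C+d*(z-C[2])/d[2]
def tri(rs):
    A=sum(np.eye(3)-np.outer(d,d) for _,d in rs); b=sum((np.eye(3)-np.outer(d,d))@C for C,d in rs)
    X=np.linalg.solve(A,b); return X,[np.linalg.norm((np.eye(3)-np.outer(d,d))@(X-C)) for C,d in rs]
def proj(c,X):
    v=c["R"].T@(np.array(X)-c["C"]); n=v[:2]/v[2]; n=n*(1+c["k1"]*(n@n)); return c["K"][:2,:2]@n+c["K"][:2,2]
def save(n,f,s=1): cv2.imwrite("pics/"+n,cv2.resize(cv2.cvtColor(f,cv2.COLOR_RGB2BGR),None,fx=s,fy=s))
E
python3 - <<'E'
from h import *
np.set_printoptions(precision=4,suppress=True)
o=bot.get_obs(); print(o, bot.grasp_offset)
for n in ("scene","top"):
    c=cam(n); save(n+"1.png",c["f"]); print(n,c["C"],c["K"][0,0])
    for t in ("rod","holder","stand","hub_mouth","tape","capwrench","timer","loosecap"):
        print(t,[(np.round(d["bbox"]).tolist(),round(d["conf"],2)) for d in bot.spot_in(n,t)][:4] if t!="hub_mouth" else "",[(np.round(d["pixel"],1).tolist(),round(d["conf"],2)) for d in bot.mark_of(n,t)][:4])
E
```

```text
pics
{'clock': 0.0, 'joint_pos': array([ 1.1756,  0.3536,  1.6341, -0.    ,  1.1552, -0.0024]), 'joint_velocities': array([ 0.0009, -0.0009, -0.0002, -0.0001, -0.0011, -0.0008]), 'joint_torque': array([  0.0009, -59.3844, -33.4222,   0.0699,   0.0233,  -0.0001]), 'ee_pos': array([0.2391, 0.577 , 0.2139]), 'tool_rot': array([-0.0001,  0.1951,  0.9808, -0.0006]), 'wrist_force': array([0.757 , 0.3796, 0.7732]), 'torque': array([-0.0464, -0.0094,  0.024 ]), 'opening': 0.09212939988753038} -0.0187
scene [-0.0972 -0.567   0.8983] 516.2235264747278
rod [([396.0, 233.0, 409.0, 280.0], 0.84), ([400.0, 271.0, 415.0, 324.0], 0.64), ([373.0, 250.0, 382.0, 287.0], 0.55)] [([401.8, 323.6], 0.89), ([397.9, 285.2], 0.86), ([376.5, 300.6], 0.53)]
holder [([356.0, 272.0, 392.0, 312.0], 0.76), ([370.0, 247.0, 384.0, 287.0], 0.66), ([442.0, 295.0, 460.0, 310.0], 0.17)] [([375.9, 298.4], 0.72), ([299.6, 254.1], 0.29)]
stand [([273.0, 206.0, 326.0, 272.0], 0.65)] [([300.4, 255.2], 0.89)]
hub_mouth  [([298.0, 214.6], 0.95)]
tape [([369.0, 333.0, 400.0, 375.0], 0.78), ([446.0, 298.0, 461.0, 312.0], 0.34)] [
[... 350 characters left out ...]
), ([373.0, 216.0, 388.0, 232.0], 0.53), ([379.0, 179.0, 390.0, 200.0], 0.44)] [([378.7, 198.7], 0.73), ([376.1, 233.5], 0.69), ([273.4, 230.9], 0.63), ([417.3, 235.6], 0.49)]
holder [([359.0, 214.0, 393.0, 253.0], 0.85)] [([378.5, 232.3], 0.63), ([275.8, 229.4], 0.54)]
stand [] [([279.7, 237.7], 0.9)]
hub_mouth  [([277.3, 231.3], 0.88)]
tape [([421.0, 262.0, 455.0, 294.0], 0.77), ([257.0, 214.0, 301.0, 259.0], 0.26)] [([437.2, 278.1], 0.82)]
capwrench [([381.0, 302.0, 446.0, 335.0], 0.81)] [([409.5, 315.5], 0.71)]
timer [([186.0, 240.0, 212.0, 264.0], 0.89), ([262.0, 214.0, 302.0, 261.0], 0.6)] [([198.8, 253.5], 0.91)]
loosecap [([428.0, 181.0, 449.0, 198.0], 0.59)] [([433.1, 188.7], 0.45)]
```

Run:
```python
import cv2
s=cv2.imread("pics/scene1.png")[190:400,210:480]; t=cv2.imread("pics/top1.png")[160:350,170:470]
s=cv2.resize(s,None,fx=2.9,fy=2.9,interpolation=3)[:, :790]; cv2.imwrite("pics/s2.png",s[:600])
cv2.imwrite("pics/t2.png",cv2.resize(t,None,fx=2.6,fy=2.6,interpolation=3))
```

```text
(no output)
```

View pics/s2.png

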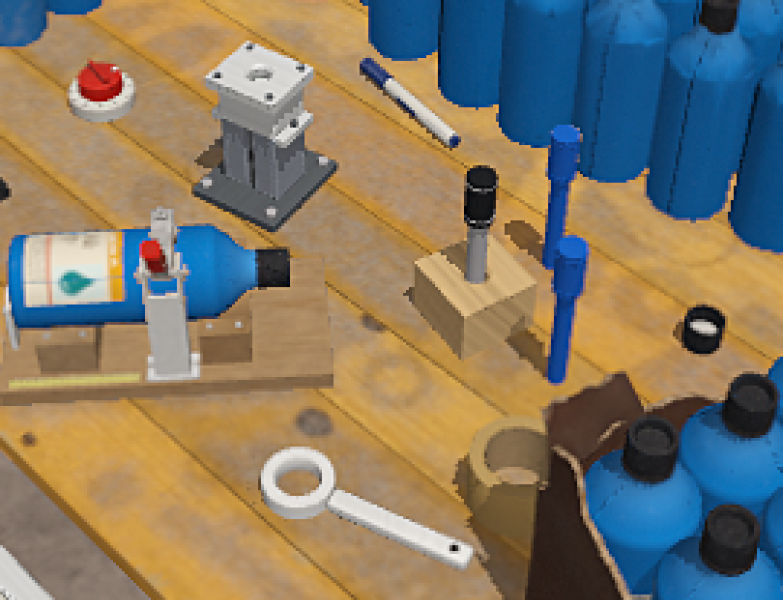

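View pics/t2.png

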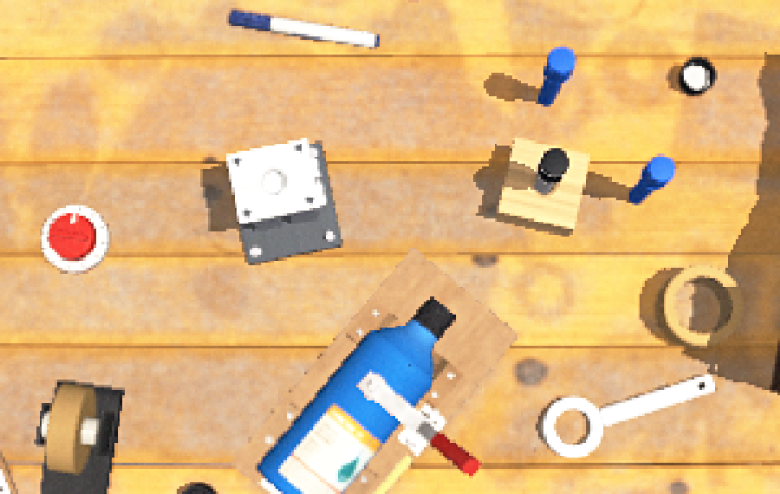

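The steel rod with the black grip stands in the wooden holder (scene px 376,268; top px 381,223). The two blue plastic look-alikes stand free at scene (403,256) and (407,297), and top (386,187) and (421,229). The stand is at scene (298,215), top (277,231). Next I triangulate these points.

Run:
```python
from h import *
np.set_printoptions(precision=4,suppress=True)
s=cam("scene"); t=cam("top")
for n,a,b in [("rodtop",(376.2,249.5),(383,220.8)),("mouth",(298,214.6),(277.3,231.3)),("holderorg",(376,299),(377.5,232.5)),("blue1top",(405,235),(386,180)),("blue2top",(407,274),(424,222))]:
    X,e=tri([ray(s,a),ray(t,b)]); print(n,X,np.array(e), "top@z",atz(t,b,X[2]))
for n,b in [("cap",(433,189)),("timer",(199,253)),("tape",(437,278))]: print(n,atz(t,b,0.03))
# holder outline top corners from top pic at z=.05 ; stand at .125
for p in [(170+514/2.6,160+138/2.6),(170+590/2.6,160+153/2.6),(170+575/2.6,160+234/2.6),(170+498/2.6,160+214/2.6)]: print("holder",atz(t,p,.05))
for p in [(228,155),(320,140),(330,205),(240,222)]: print("stand",atz(t,(170+p[0]/2.6,160+p[1]/2.6),.125))
```

```text
rodtop [ 0.5537 -0.0404  0.1513] [0.0013 0.0013] top@z [ 0.5547 -0.0413  0.1513]
mouth [0.5337 0.1909 0.131 ] [0.0022 0.0022] top@z [0.5356 0.1896 0.131 ]
holderorg [ 0.5571 -0.0441 -0.0068] [0.0013 0.0013] top@z [ 0.556  -0.0432 -0.0068]
blue1top [ 0.646  -0.0486  0.1424] [0.003 0.003] top@z [ 0.6484 -0.0506  0.1424]
blue2top [ 0.5518 -0.1306  0.1415] [0.0028 0.0028] top@z [ 0.5539 -0.1325  0.1415]
cap [ 0.6563 -0.1764  0.03  ]
timer [0.5013 0.3855 0.03  ]
tape [ 0.4407 -0.1794  0.03  ]
holder [ 0.5927 -0.0157  0.05  ]
holder [ 0.5788 -0.0844  0.05  ]
holder [ 0.5049 -0.0694  0.05  ]
holder [ 0.5231 -0.0004  0.05  ]
stand [0.5631 0.2342 0.125 ]
stand [0.5759 0.1555 0.125 ]
stand [0.5196 0.1466 0.125 ]
stand [0.5052 0.223  0.125 ]
```

The triangulated heights agree with the text: rod top 0.151 (expected 0.153), mouth 0.131 (expected 0.125). I'm moving towards the stand, raised, to get near views from the wrist camera.

Emit:
send_rows([
  [[-4.0,-2.0,-0.8,0],[-4.0,-2.0,-0.8,0],[-4.0,-2.0,-0.8,0],[-4.0,-2.0,-0.8,0],[-4.0,-2.0,-0.8,0],[-4.0,-2.0,-0.8,0],[-4.0,-2.0,-0.8,0],[-4.0,-2.0,-0.8,0]],
], claw=5.0, squeeze=40)

```text
clock: 2.7
ee_pos: [0.4745, 0.3059, 0.279]
tool_rot: [0.0, 0.195, 0.981, 0.0]
wrist_force: [-0.6, 0.7, 0.1]
opening: 0.0501
```

Run:
```python
from h import *
np.set_printoptions(precision=4,suppress=True)
w=cam("wrist"); save("w1.png",w["f"]); print(bot.get_obs()["ee_pos"],w["C"],w["R"][:,2])
for n,X in [("mouth",(.535,.19,.125)),("rodtop",(.555,-.042,.153)),("hole",(.555,-.042,.05)),("tip",bot.get_obs()["ee_pos"])]: print(n,proj(w,X))
print(bot.mark_of("wrist","hub_mouth"))
```

```text
[0.4777 0.3028 0.2801] [0.41   0.3331 0.4483] [ 0.2327 -0.097  -0.9677]
mouth [231.0876 330.3065]
rodtop [ 14.5885 444.2299]
hole [ 76.2168 380.7821]
tip [321.9993 301.5816]
[]
```

View pics/w1.png

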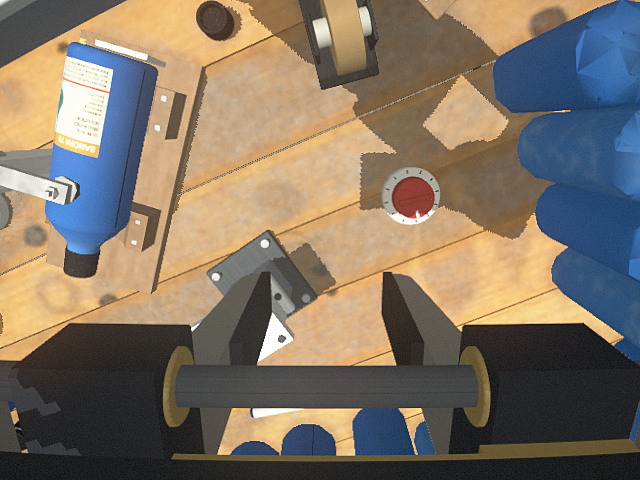

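Emit:
send_rows([
  [[-3.5,-1.7,0,0],[-3.5,-1.7,0,0],[-3.5,-1.7,0,0],[-3.5,-1.7,0,0],[-3.2,-1.6,0,0],[0,0,0,0],[0,0,0,0]],
])

```text
clock: 3.68
ee_pos: [0.5997, 0.1644, 0.2783]
tool_rot: [-0.0, 0.195, 0.981, 0.0]
wrist_force: [0.3, 1.1, -0.2]
opening: 0.05
```

Run:
```python
from h import *
import pickle
np.set_printoptions(precision=4,suppress=True)
w=cam("wrist"); save("wA.png",w["f"]); pickle.dump(w,open("A.pkl","wb"));print(bot.get_obs()["ee_pos"])
for n,X in [("mouth",(.535,.19,.125)),("rodtop",(.555,-.042,.153)),("hole",(.555,-.042,.05))]: print(n,proj(w,X))
print(bot.mark_of("wrist","hub_mouth"))
```

```text
[0.5996 0.1646 0.2784]
mouth [324.5349 131.8388]
rodtop [ 64.0028 274.1023]
hole [125.0691 240.2644]
[{'pixel': [336.3, 138.2], 'conf': 0.97}]
```

Emit:
send_rows([
  [[3.5,-5.0,0,0],[1.5,-5.0,0,0],[1.5,-5.0,0,0],[1.0,-5.0,0,0],[0,0,0,0],[0,0,0,0]],
])

```text
clock: 4.53
ee_pos: [0.4548, 0.0083, 0.279]
tool_rot: [0.001, 0.195, 0.981, 0.0]
wrist_force: [0.1, 0.9, -0.1]
opening: 0.0499
```

Run:
```python
from h import *
import pickle
np.set_printoptions(precision=4,suppress=True)
w=cam("wrist"); save("wB.png",w["f"]); pickle.dump(w,open("B.pkl","wb"));print(bot.get_obs()["ee_pos"])
for n,X in [("mouth",(.535,.19,.125)),("rodtop",(.555,-.042,.153)),("hole",(.555,-.042,.05))]: print(n,proj(w,X))
print(bot.mark_of("wrist","hub_mouth"))
a=cv2.imread("pics/wA.png");b=cv2.imread("pics/wB.png")
cv2.imwrite("pics/AB.png",np.vstack([a,b])[:,:][::1] if 0 else cv2.resize(np.hstack([a,b]),(800,300)))
```

```text
[0.4551 0.0085 0.2789]
mouth [562.9925 224.7749]
rodtop [315.9338 359.2356]
hole [318.2587 306.7634]
[{'pixel': [572.2, 229.6], 'conf': 0.59}]
```

View pics/AB.png

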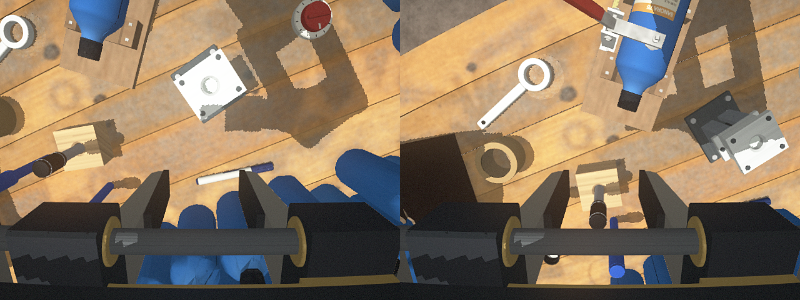

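View A shows the stand top at full px (336,138), with the rod and holder at left near (65,268). View B shows the holder at (318,295) between the fingers and the mouth at (572,230). Next is the enlarged crop of the rod and the mouth.

Run:
```python
from h import *
import pickle
np.set_printoptions(precision=4,suppress=True)
A=pickle.load(open("A.pkl","rb"));B=pickle.load(open("B.pkl","rb"))
a=cv2.resize(A["f"][170:300,40:170],None,fx=3,fy=3,interpolation=2);b=cv2.resize(B["f"][240:370,255:385],None,fx=3,fy=3,interpolation=2)
m=cv2.resize(A["f"][95:185,290:380],None,fx=2.2,fy=2.2,interpolation=2);m2=cv2.resize(B["f"][185:275,527:617],None,fx=2.2,fy=2.2,interpolation=2)
bot_=np.zeros((198,780,3),np.uint8); bot_[:,:198]=m; bot_[:,390:588]=m2
save("crops.png",np.vstack([np.hstack([a,b]),bot_]))
s=cam("scene");t=cam("top")
for v in ([ (A,(336.3,138.2)),(B,(572.2,229.6))],[(A,(336.3,138.2)),(B,(572.2,229.6)),(s,(298,214.6)),(t,(277.3,231.3))]):
    X,e=tri([ray(c,p) for c,p in v]);print(X,np.array(e))
print(atz(A,(336.3,138.2),.125),atz(B,(572.2,229.6),.125),atz(t,(277.3,231.3),.125),atz(s,(298,214.6),.125))
```

```text
[0.5428 0.1968 0.1241] [0.0002 0.0002]
[0.5391 0.1947 0.1264] [0.0043 0.0023 0.0039 0.0053]
[0.543  0.1966 0.125 ] [0.5422 0.1965 0.125 ] [0.5366 0.1902 0.125 ] [0.5367 0.1979 0.125 ]
```

View pics/crops.png

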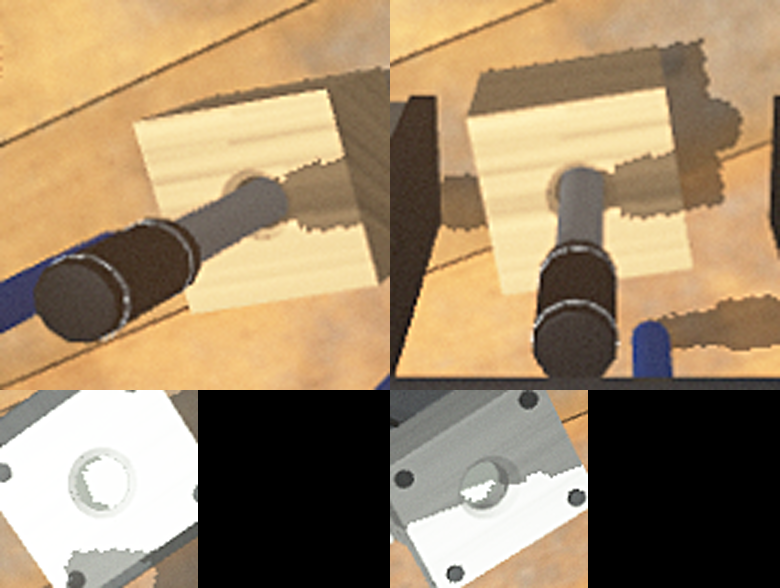

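Run:
```python
from h import *
import pickle
np.set_printoptions(precision=4,suppress=True)
A=pickle.load(open("A.pkl","rb"));B=pickle.load(open("B.pkl","rb"))
X,e=tri([ray(A,(66,270)),ray(B,(316.6,354))]);print("rodtop",X,np.array(e),atz(A,(66,270),.153),atz(B,(316.6,354),.153))
X,e=tri([ray(A,(335.9,136.8)),ray(B,(569.7,228.6))]);print("mouth",X,np.array(e),atz(A,(335.9,136.8),.125),atz(B,(569.7,228.6),.125))
a=[(133,122),(328,88),(379,284),(188,312)];b=[(76,116),(275,88),(302,267),(110,295)]
for c,l,o in((A,a,(40,170)),(B,b,(255,240))):
    P=np.array([atz(c,(u/3+o[0],v/3+o[1]),.05) for u,v in l]);print("holder",P.mean(0),np.linalg.norm(P-np.roll(P,1,0),axis=1))
```

```text
rodtop [ 0.5526 -0.0406  0.15  ] [0.0003 0.0003] [ 0.5527 -0.0386  0.153 ] [ 0.5507 -0.0396  0.153 ]
mouth [0.5421 0.1966 0.1213] [0.0002 0.0002] [0.5419 0.1967 0.125 ] [0.5405 0.1946 0.125 ]
holder [ 0.5529 -0.0404  0.05  ] [0.0691 0.0705 0.0697 0.0712]
holder [ 0.5528 -0.0407  0.05  ] [0.0702 0.07   0.0693 0.0706]
```

Rod and holder axis is at (0.5528, -0.0405), mouth at (0.5415, 0.196). The crop confirms a steel shank with a black grip. Moving over the rod.

Emit:
send_rows([
  [[-3.6,-0.3,0,0],[-3.6,-0.3,0,0],[-3.7,-0.2,0,0],[0,0,2.0,0],[0,0,3.0,0],[0,0,2.0,0],[0,0,0,0]],
])

```text
clock: 5.6
ee_pos: [0.5514, -0.0408, 0.2068]
tool_rot: [-0.002, 0.195, 0.981, -0.0]
wrist_force: [-0.3, -0.3, 0.3]
opening: 0.0498
```

Emit:
send_rows([
  [[-0.1,0,2.5,0],[0,0,3.0,0],[0,0,2.5,0],[0,0,1.6,0],[0,0,0,0],[0,0,0,0]],
])

```text
clock: 6.35
ee_pos: [0.5539, -0.0419, 0.1136]
tool_rot: [0.001, 0.195, 0.981, 0.0]
wrist_force: [-1.5, 0.1, -0.6]
opening: 0.0499
```

Emit:
send_rows([
  [[0,0,0,0],[0,0,0,0],[0,0,0,0],[0,0,0,0]],
], claw=0, squeeze=50)

```text
clock: 6.85
ee_pos: [0.5534, -0.0419, 0.1129]
tool_rot: [0.0, 0.195, 0.981, 0.0]
wrist_force: [-0.9, 0.0, 3.4]
opening: 0.0232
```

Emit:
send_rows([
  [[0,0,-1.0,0],[0,0,-2.0,0],[0,0,-2.0,0],[0,0,-2.0,0],[0,0,-3.0,0],[0,0,-3.0,0],[0,0,-2.0,0],[0,0,0,0]],
])

```text
clock: 7.85
ee_pos: [0.5538, -0.042, 0.2643]
tool_rot: [0.002, 0.195, 0.981, 0.0]
wrist_force: [0.2, -0.8, -2.3]
opening: 0.0232
```

Emit:
send_rows([
  [[0.5,1.0,0,0],[1.5,3.2,0,0],[1.8,3.8,0,0],[1.8,3.9,0,0],[1.8,3.8,0,0],[1.7,3.4,0,0],[1.0,2.3,0,0],[0,0,0,0]],
])

```text
clock: 8.85
ee_pos: [0.5406, 0.1962, 0.2611]
tool_rot: [-0.001, 0.194, 0.981, -0.0]
wrist_force: [-0.8, -0.4, -0.9]
opening: 0.0227
```

Emit:
send_rows([
  [[0,0,0.5,0],[0,0,0.5,0],[0,0,0,0],[0,0,0,0]],
])

```text
clock: 9.35
ee_pos: [0.5418, 0.194, 0.2526]
tool_rot: [0.0, 0.195, 0.981, 0.0]
wrist_force: [0.2, -0.6, -0.7]
opening: 0.0232
```

Run:
```python
from h import *
import pickle
np.set_printoptions(precision=4,suppress=True)
w=cam("wrist"); pickle.dump(w,open("C.pkl","wb")); o=bot.get_obs(); print(o["ee_pos"],o["wrist_force"],o["opening"])
e=o["ee_pos"]
for z in (.125,e[2]-.105): print(z,proj(w,(e[0],e[1],z)))
print("mouth",proj(w,(.5415,.1962,.125)),bot.mark_of("wrist","hub_mouth"),bot.mark_of("wrist","rod"))
s=cam("scene");t=cam("top");pickle.dump((s,t),open("st.pkl","wb"))
wc=cv2.resize(w["f"][120:320,200:440],None,fx=2,fy=2,interpolation=2)
sc=cv2.resize(s["f"][150:250,250:340],(360,400),interpolation=2)
print(wc.shape); save("C.png",np.hstack([wc[:,:440],sc]))
```

```text
[0.5418 0.1941 0.2527] [ 0.3309 -0.1376 -1.7924] 0.023300087644424056
0.125 [326.0572 226.7038]
0.14770245181552716 [326.0233 234.152 ]
mouth [328.4489 225.2698] [{'pixel': [329.6, 225.4], 'conf': 0.89}] [{'pixel': [327.2, 234.1], 'conf': 0.69}]
(400, 480, 3)
```

View pics/C.png

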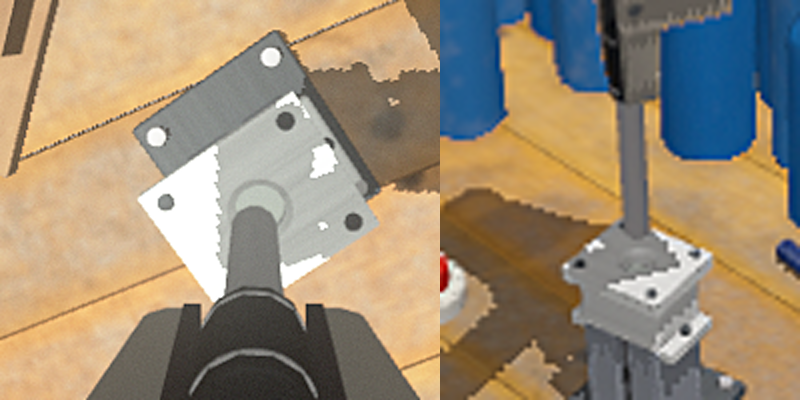

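Run:
```python
from h import *
import pickle
np.set_printoptions(precision=4,suppress=True)
w=pickle.load(open("C.pkl","rb")); T=np.array([[-.924,.3826],[.3826,.924]])
for m,r in (((330.2,223.7),(328.7,233.4)),((329.6,225.4),(327.2,234.1))):
    a=atz(w,m,.125);b=atz(w,r,.148);print(a,b,"tool d mm",T@(a-b)[:2]*1000)
```

```text
[0.5409 0.1979 0.125 ] [0.542  0.1961 0.148 ] tool d mm [1.7008 1.2484]
[0.5419 0.197  0.125 ] [0.542  0.1949 0.148 ] tool d mm [0.8927 1.8455]
```

Emit:
send_rows([
  [[0.13,0.15,0,0],[0,0,0.6,0],[0,0,0.6,0],[0,0,0.6,0],[0,0,0.4,0],[0,0,0.2,0],[0,0,0.2,0],[0,0,0,0]],
])

```text
clock: 10.6
ee_pos: [0.541, 0.1963, 0.2265]
tool_rot: [-0.0, 0.195, 0.981, -0.0]
wrist_force: [-0.1, -0.1, -1.1]
opening: 0.0232
```

Emit:
send_rows([
  [[0,0,0.2,0],[0,0,0.2,0],[0,0,0.2,0],[0,0,0.1,0],[0,0,0.1,0],[0,0,0,0]],
])

```text
clock: 11.35
ee_pos: [0.541, 0.1963, 0.2185]
tool_rot: [-0.0, 0.195, 0.981, -0.0]
wrist_force: [0.0, -0.8, -2.3]
opening: 0.023
```

Emit:
send_rows([
  [[0,0,0.1,0],[0,0,0.1,0],[0,0,0.1,0],[0,0,0.1,0],[0,0,0.1,0],[0,0,0.1,0],[0,0,0.1,0],[0,0,0.1,0]],
])

```text
clock: 12.35
ee_pos: [0.5417, 0.1966, 0.2118]
tool_rot: [0.001, 0.195, 0.981, 0.0]
wrist_force: [-0.0, -1.5, 8.2]
opening: 0.0232
```

Emit:
send_rows([
  [[0,0,0.1,0],[0,0,0.1,0],[0,0,0.1,0],[0,0,0.1,0],[0,0,0.1,0],[0,0,0.1,0],[0,0,0.1,0],[0,0,0.1,0]],
])

```text
clock: 13.35
ee_pos: [0.542, 0.1967, 0.204]
tool_rot: [0.001, 0.195, 0.981, 0.001]
wrist_force: [-1.8, -0.3, 8.2]
opening: 0.023
```

Emit:
send_rows([
  [[0,0,0.1,0],[0,0,0.1,0],[0,0,0.1,0],[0,0,0.1,0],[0,0,0.1,0],[0,0,0.1,0],[0,0,0.1,0],[0,0,0.1,0]],
])

```text
clock: 14.35
ee_pos: [0.542, 0.1967, 0.196]
tool_rot: [0.001, 0.195, 0.981, 0.001]
wrist_force: [0.0, -0.1, 8.3]
opening: 0.0232
```

Emit:
send_rows([
  [[0,0,0.1,0],[0,0,0.1,0],[0,0,0.1,0],[0,0,0.1,0],[0,0,0.1,0],[0,0,0.1,0],[0,0,0.1,0],[0,0,0.1,0]],
])

```text
clock: 15.35
ee_pos: [0.542, 0.1967, 0.188]
tool_rot: [0.001, 0.195, 0.981, 0.001]
wrist_force: [-1.0, -0.1, 8.4]
opening: 0.0231
```

Emit:
send_rows([
  [[0,0,0.1,0],[0,0,0.1,0],[0,0,0.1,0],[0,0,0.1,0],[0,0,0.1,0],[0,0,0.1,0],[0,0,0.1,0]],
])

```text
clock: 16.23
ee_pos: [0.542, 0.1967, 0.181]
tool_rot: [0.001, 0.195, 0.981, 0.001]
wrist_force: [-1.7, -0.1, 8.9]
opening: 0.0229
```

Emit:
send_rows([
  [[0,0,0.1,0],[0,0,0.1,0],[0,0,0.1,0]],
])

```text
clock: 16.6
ee_pos: [0.542, 0.1967, 0.178]
tool_rot: [0.001, 0.195, 0.981, 0.001]
wrist_force: [-1.6, -0.1, 8.3]
opening: 0.023
```

```bash
python3 -c "
from rig import bot
for _ in range(3): o=bot.get_obs(); print(o['clock'],o['wrist_force'],o['ee_pos'][2])"
```

```text
16.6 [-1.63213259 -0.06424038  8.29912761] 0.1779579995116352
16.6 [-1.63213259 -0.06424038  8.29912761] 0.1779579995116352
16.6 [-1.63213259 -0.06424038  8.29912761] 0.1779579995116352
```

Friction is steady at about 8.3 N reading. I continue in 3 mm steps, reading the force after each.

Emit:
send_rows([
  [[0,0,0.1,0],[0,0,0.1,0],[0,0,0.1,0]],
])

```text
clock: 16.98
ee_pos: [0.5421, 0.1967, 0.175]
tool_rot: [0.001, 0.195, 0.981, 0.001]
wrist_force: [-1.0, -1.1, 8.5]
opening: 0.0233
```

Emit:
send_rows([
  [[0,0,0.1,0],[0,0,0.1,0],[0,0,0.1,0]],
])

```text
clock: 17.35
ee_pos: [0.542, 0.1967, 0.1719]
tool_rot: [0.001, 0.195, 0.981, 0.001]
wrist_force: [-0.9, -0.6, 8.3]
opening: 0.023
```

Emit:
send_rows([
  [[0,0,0.1,0],[0,0,0.1,0],[0,0,0.1,0]],
])

```text
clock: 17.73
ee_pos: [0.542, 0.1967, 0.1689]
tool_rot: [0.001, 0.195, 0.981, 0.001]
wrist_force: [-1.2, -0.5, 8.5]
opening: 0.0227
```

Emit:
send_rows([
  [[0,0,0.1,0],[0,0,0.1,0],[0,0,0.1,0]],
])

```text
clock: 18.1
ee_pos: [0.5422, 0.1967, 0.1662]
tool_rot: [0.001, 0.195, 0.981, 0.001]
wrist_force: [-2.4, -1.1, 12.5]
opening: 0.0231
```

Emit:
send_rows([
  [[0,0,0.05,0],[0,0,0.05,0]],
])

```text
clock: 18.35
ee_pos: [0.5422, 0.1967, 0.1655]
tool_rot: [0.001, 0.195, 0.981, 0.001]
wrist_force: [-2.4, -1.2, 13.1]
opening: 0.023
```

Emit:
send_rows([
  [[0,0,0.05,0],[0,0,0,0],[0,0,0,0]],
])

```text
clock: 18.73
ee_pos: [0.5423, 0.1967, 0.1651]
tool_rot: [0.001, 0.195, 0.981, 0.001]
wrist_force: [-1.6, -0.9, 13.8]
opening: 0.0231
```

The force rose and kept rising while the rod advanced slowly, giving about 5.4 N beyond sliding friction. The block is landed and seated, so I draw the rod out.

Emit:
send_rows([
  [[0,0,-0.3,0],[0,0,-1.0,0],[0,0,-1.5,0],[0,0,-1.5,0],[0,0,-1.5,0],[0,0,-1.5,0],[0,0,-1.5,0],[0,0,-1.2,0]],
])

```text
clock: 19.73
ee_pos: [0.5412, 0.1964, 0.2642]
tool_rot: [0.0, 0.195, 0.981, 0.0]
wrist_force: [-0.3, -0.5, -0.5]
opening: 0.0229
```

Emit:
send_rows([
  [[0,0,0,0],[0,0,0,0]],
])

```text
clock: 19.98
ee_pos: [0.5408, 0.1963, 0.2626]
tool_rot: [-0.0, 0.195, 0.981, -0.0]
wrist_force: [-0.9, -0.2, -1.5]
opening: 0.0231
```

Run:
```python
from h import *
import pickle
np.set_printoptions(precision=4,suppress=True)
w=cam("wrist"); pickle.dump(w,open("D.pkl","wb")); o=bot.get_obs(); e=o["ee_pos"]; print(e,o["wrist_force"],o["opening"])
print("mouth",bot.mark_of("wrist","hub_mouth"),"rod",bot.mark_of("wrist","rod"),"pred tip",proj(w,(e[0],e[1],e[2]-.105)))
s=cam("scene")
print("block",bot.spot_in("wrist","block")[:2],bot.spot_in("scene","block")[:2])
wc=cv2.resize(w["f"][120:320,200:440],None,fx=2,fy=2,interpolation=2)
sc=cv2.resize(s["f"][180:280,260:350],(360,400),interpolation=2)
save("D.png",np.hstack([wc[:,:440],sc]))
```

```text
[0.5407 0.1962 0.2624] [-0.5553 -0.6301 -1.6227] 0.023231526342875734
mouth [{'pixel': [329.9, 227.4], 'conf': 0.71}] rod [{'pixel': [74.6, 311.4], 'conf': 0.73}, {'pixel': [324.1, 233.2], 'conf': 0.59}] pred tip [325.8273 234.0355]
block [{'bbox': [319.3, 211.4, 335.5, 224.1], 'conf': 0.44}] [{'bbox': [278.5, 240.6, 327.3, 268.5], 'conf': 0.51}]
```

View pics/D.png

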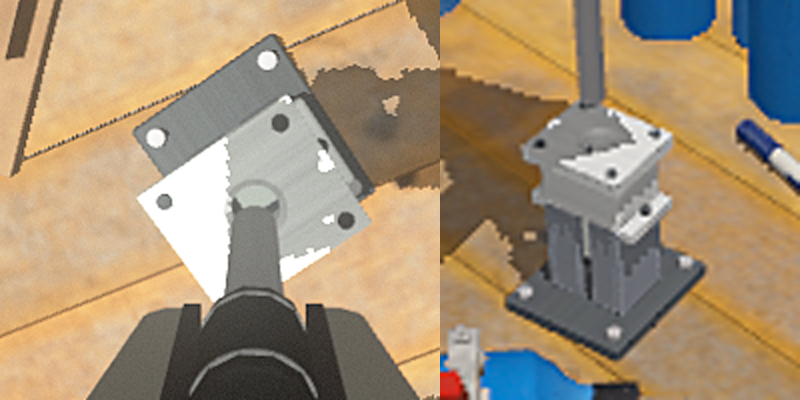

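Run:
```python
from h import *
import pickle
np.set_printoptions(precision=1,suppress=True)
s=cam("scene"); C=pickle.load(open("C.pkl","rb"));D=pickle.load(open("D.pkl","rb"))
ang=np.deg2rad(-11); 
# stand yaw from view A corners roughly (-11 deg); -x face direction
nx=-np.array([np.cos(ang),np.sin(ang)]); ax=np.array([.5415,.1965])
for r in (.013,.03):
  for z in (.125,.078,.069,.061,.053,.044,.036,.01): print(r,z,proj(s,(*(ax+nx*r),z)))
g=cv2.cvtColor(s["f"],cv2.COLOR_RGB2GRAY)
for y in range(228,262): print(y,g[y,288:304])
for n,c in(("C",C),("D",D)):
  g=cv2.cvtColor(c["f"],cv2.COLOR_RGB2GRAY); print(n,g[210:240,328])
  for y in (240,250,260): print(y,g[y,308:348])
```

```text
0.013 0.125 [295.3 215.9]
0.013 0.078 [296.3 230.7]
0.013 0.069 [296.5 233.5]
0.013 0.061 [296.6 235.9]
0.013 0.053 [296.8 238.3]
0.013 0.044 [297. 241.]
0.013 0.036 [297.1 243.4]
0.013 0.01 [297.6 251. ]
0.03 0.125 [289.2 218.3]
0.03 0.078 [290.4 233.2]
0.03 0.069 [290.6 236. ]
0.03 0.061 [290.8 238.4]
0.03 0.053 [291.  240.8]
0.03 0.044 [291.2 243.5]
0.03 0.036 [291.4 245.9]
0.03 0.01 [292.  253.5]
228 [131 130 132 133 134 135 135 136 135 136 136 135 136 149 155 154]
229 [136 135 132 130 132 133 134 135 135 137 136 135 137 136 137 144]
230 [137 137 136 136 133 131 131 134 135 135 136 136 136 135 135 137]
231 [115 150 139 139 137 136 133 131 132 133 134 134 136 137 138 137]
232 [ 81  88 102 125 139 138 138 136 135 133 130 133 135 135 134 133]
233 [ 86  85  83  87 106 127 141 137 138 136 137 135 131 132 135 133]
234 [ 88  88  86  86  84  88  71 109 148 136 138 138 137 135 133 129]
235 [ 90  88  88  87  85  91  77 111 149 110 124 139 140 139 134 126]
236 [107 104  88 102  89  93  76 114 150  81  85 102 127 140 137 166]
237 [100 101  85 103  88  89  77  93 161  92  82  83  83  81 122 1
[... 2193 characters left out ...]
4 123 123 124 119 122 122 123 121 107 150 255 255 255
 255 255 255 226]
D [158 159 170 199 195 194 199 197 197 200 196 201 184 131 128 124 128 130
 130 129 130 131 129 129 131 125 128 129 125 130]
240 [255 255 255 255 255 255 255 133 122 129 129 130 132 128 130 127 132 128
 132 125 124 127 130 128 127 130 124 131 128 123 130 164 188 188 186 191
 188 186 187 185]
250 [255 255 255 255 255 255 113 120 125 125 127 131 130 128 126 131 127 127
 124 128 121 128 125 126 127 125 128 124 126 128 117 141 255 255 255 255
 255 255 255 255]
260 [255 255 255 255 255  95 121 124 123 125 125 124 124 123 123 125 125 121
 123 120 121 122 122 124 122 119 123 122 122 129 118 114 148 238 235 189
 197 196 201 200]
```

The rod tip edge is at the same row in both pictures, so it did not slip. The white block in the sight slot ends at row 243.5, which gives its underside at z ≈ 36 mm and agrees with the felt landing. Returning to the holder.

Emit:
send_rows([
  [[-0.5,-1.0,0,0],[-1.5,-3.2,0,0],[-1.8,-3.8,0,0],[-1.8,-3.9,0,0],[-1.8,-3.8,0,0],[-1.7,-3.5,0,0],[-1.13,-2.3,0,0],[0,0,0,0]],
])

```text
clock: 21.32
ee_pos: [0.5531, -0.0435, 0.2631]
tool_rot: [0.0, 0.196, 0.981, -0.0]
wrist_force: [-0.5, 1.2, -1.4]
opening: 0.0235
```

Emit:
send_rows([
  [[0,0,1.5,0],[0,0,2.0,0],[0,0,2.0,0],[0,0,1.5,0],[0,0,1.0,0],[0,0,0.5,0],[0,0,0,0],[0,0,0,0]],
])

```text
clock: 22.32
ee_pos: [0.5537, -0.0415, 0.1786]
tool_rot: [0.0, 0.195, 0.981, 0.0]
wrist_force: [0.1, 0.3, -0.6]
opening: 0.0232
```

Run:
```python
from h import *
np.set_printoptions(precision=4,suppress=True)
w=cam("wrist"); o=bot.get_obs(); e=o["ee_pos"]; print(o["clock"],e,o["wrist_force"],o["opening"])
print("hole",proj(w,(.5528,-.0405,.05)),"pred tip",proj(w,(e[0],e[1],e[2]-.105)))
save("E.png",cv2.resize(w["f"][150:320,220:430],None,fx=3,fy=3,interpolation=2))
```

```text
22.375 [ 0.5537 -0.0415  0.1787] [ 0.0818 -0.3622 -1.3718] 0.02325940548660349
hole [326.6129 224.781 ] pred tip [325.8049 234.0932]
```

View pics/E.png

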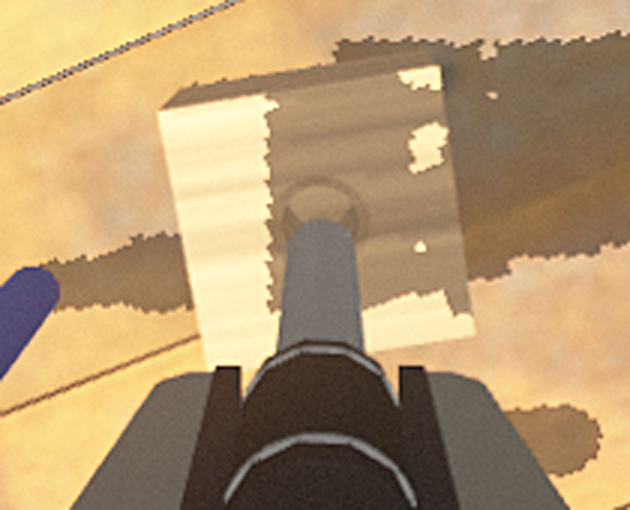

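Tip at px 327 and hole centre at (328, 224) are within about 1 mm of the aim. Lowering.

Emit:
send_rows([
  [[0,0,1.0,0],[0,0,1.0,0],[0,0,1.0,0],[0,0,1.0,0],[0,0,1.0,0],[0,0,0.7,0],[0,0,0,0]],
])

```text
clock: 23.25
ee_pos: [0.5529, -0.0414, 0.1205]
tool_rot: [-0.001, 0.195, 0.981, -0.0]
wrist_force: [-0.2, -0.0, -2.2]
opening: 0.0236
```

Emit:
send_rows([
  [[0,0,0.3,0],[0,0,0.2,0],[0,0,0.1,0],[0,0,0,0]],
])

```text
clock: 23.75
ee_pos: [0.5533, -0.0414, 0.1151]
tool_rot: [0.0, 0.195, 0.981, -0.0]
wrist_force: [-0.6, -0.0, -1.2]
opening: 0.0232
```

Emit:
send_rows([
  [[0,0,0.1,0],[0,0,0.05,0],[0,0,0,0]],
])

```text
clock: 24.12
ee_pos: [0.5533, -0.0414, 0.1135]
tool_rot: [-0.0, 0.195, 0.981, -0.0]
wrist_force: [1.0, 0.0, -1.6]
opening: 0.0234
```

Rod end is about 0.5 mm above the floor, with no side load. Releasing, then rising.

Emit:
send_rows([
  [[0,0,0.05,0],[0,0,0,0],[0,0,0,0],[0,0,0,0],[0,0,0,0]],
], claw=5.0)

```text
clock: 24.75
ee_pos: [0.5533, -0.0414, 0.1131]
tool_rot: [0.0, 0.195, 0.981, 0.0]
wrist_force: [-0.7, -0.3, -0.4]
opening: 0.0501
```

Emit:
send_rows([
  [[0,0,-1.0,0],[0,0,-2.0,0],[0,0,-3.0,0],[0,0,-3.0,0],[0,0,-3.0,0],[3.5,0,-1.0,0],[3.5,0,0,0],[0,0,0,0]],
])

```text
clock: 25.75
ee_pos: [0.487, -0.0141, 0.244]
tool_rot: [0.0, 0.195, 0.981, 0.0]
wrist_force: [-0.4, -0.6, 0.4]
opening: 0.0504
```

Run:
```python
from h import *
np.set_printoptions(precision=4,suppress=True)
s=cam("scene"); t=cam("top"); o=bot.get_obs(); print(o["clock"],o["ee_pos"],o["wrist_force"],o["opening"])
a=cv2.resize(s["f"][190:400,210:480],None,fx=1.9,fy=1.9,interpolation=3)[:399]; b=cv2.resize(t["f"][160:350,340:460],(252,399),interpolation=3)
save("F.png",np.hstack([a,b]))
```

```text
25.85 [ 0.4892 -0.0147  0.2439] [-0.5699  0.0855 -0.3977] 0.049994027050828206
```

View pics/F.png

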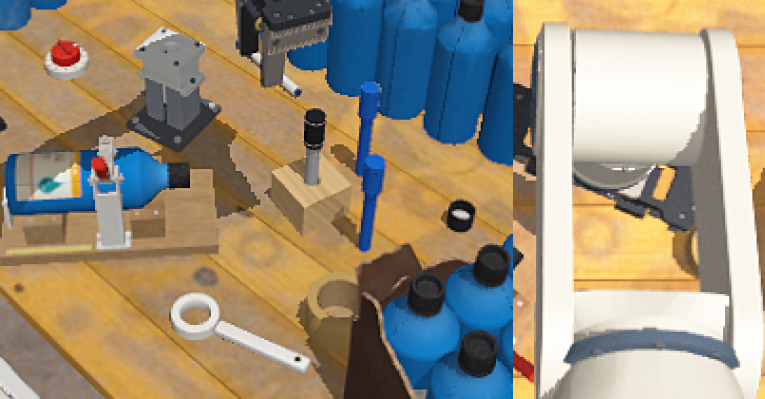

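The picture shows the rod upright in its holder with the grip top at scene px (376,249), the same as at the start. The look-alikes and bystanders have not moved, and the gripper is clear. Handing in.

```bash
python3 -c "
from rig import bot
print(bot.sign_off())"
```

```text
the job is handed in; nothing more can be done
None
```

The job is done and handed in at about 26 s of the 70 s allowed. The sign-off gave no verdict.

- **Driving the block out:** I took the steel rod from its holder and pushed the block down against steady friction, with the wrist reading about 8.3 N. I felt it land near 36 mm above the table and pressed to about 5.4 N beyond friction.
- **Block check:** After I drew the rod out, the white block showed in the sight slot with its underside at about z = 36 mm, which agrees with the felt landing. The rod had not slipped in the grip.
- **Pad stiffness, one disagreement:** The force rose about 1.2 N per mm during the final press, against the nominal 2 N per mm. I put this down to noise and to the reading settling when the arm stops.
- **Rod back in the holder:** It stands upright, with the grip top at the same scene pixel as at the start.
- **Other things on the table:** The wrench, timer, tape, cap and blue look-alikes looked unmoved in the last scene picture, though I did not measure them again. The arm hid the holder from the top camera, so that view could not back it up.

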